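# Tighten the die lock ring of a leather press with a two-pin spanner

### The job

The die in the leather press is loose: take the orange-handled two-pin spanner from the tool block, fit both its pins fully into the two holes of the brass lock ring sunk in the press bed, and turn the ring clockwise until it is home against the die and nipped up to about 0.35 N m. Feel for the holes lightly and never force the spanner against the ring or press with more than about 35 N (0.7 N m on the pins). Then stand the spanner back upright in its slot in the block, leaving the punches, the spare die and the jar where they are.

Things in the scene. Friction and masses are not known exactly. Their poses are not given: they have to be found in the camera images.
- spanner: Two-pin spanner, about 160 g, at start upright in the tool block. Origin: centre of its dark steel head's underside; z up the handle, x along the line of the pins. Head 54 x 20 x 10 mm (x, y, z). Two round-ended pins, 5 mm thick, stick 7 mm down at x = +22 and -22 mm. Shank 12 mm thick, then the handle.
- handle (a point): Where to grip the spanner: on its axis, 50 mm above its origin, same axes. The orange flat-sided handle is 26 mm (x) by 16 mm (y), from 20 to 78 mm above the origin; grip it across the 16 mm (y).
- block: Wooden tool block, fixed, 90 x 150 x 45 mm high (x, y, z); origin under its centre. It holds the spanner in a slot at y = +35 mm and two loose hollow punches upright in round holes near y = -35 and -52 mm, tops 120 mm above the bench.
- slot (a point): Centre of the mouth of the spanner's slot, on the block's flat top; z up, x along the slot. Slot 61 mm long (x), 11 mm wide (y), 30 mm deep. The spanner stands here with its pins in the slot and its head's underside flat on the block's top: its origin at this point.
- press: Teal leather press, fixed, origin under the bore's axis; x points from the bore to the column (38 mm thick, axis 160 mm from the bore's). Its head is swung aside behind the bore, 135 to 270 mm above the bench. The base is 130 mm wide (y), the steel bed a round boss of 84 mm.
- bore (a point): Centre of the bed's bore, at its rim, 62 mm above the bench, axes as the press. The bore is 64 mm across. In it, concentric, lies the brass lock ring (62 mm outside, 30 mm inside), its face 5 mm below this point, with two spanner holes 44 mm apart on a line through the centre, 7 mm across, chamfered 1 mm, 9 mm deep. Pins fully in, the spanner's head lies on the ring's face.
- ring (a joint): Turn of the lock ring, rad, growing clockwise seen from above (tightening); 0.1 to 0.45 at the start. Its line of holes lies 0.6 minus this reading, give or take 0.45 rad, counter-clockwise from the press's x: the rest is not measured, look or feel for it. Turns stiffly, 0.12 N m; home against the die at 1.0, where it stays; turning on, die and ring give together 0.4 rad per N m.
- punch_a: Loose hollow punch with a red grip, 13 mm thick, 105 mm long, upright in the tool block; origin at its lower end. Leave alone.
- punch_b: Loose hollow punch with a steel grip, 13 mm thick, 105 mm long, upright in the tool block; origin at its lower end. Leave alone.
- spare_die: Loose steel die, 29 mm diameter, 22 mm high, standing on the bench; origin at its underside. Leave alone.
- jar: Loose amber jar with a black cap, 54 mm diameter, 62 mm high, on the bench; origin at its underside. Leave alone.
Things that resemble listed ones, but are neither listed nor needed, are in the scene too. Of the things like the spanner, leave any that is purple, turquoise or white; of the rest the smaller one is meant.

How it is judged:
By the outcome, as a careful person would: the job done as asked, in the order asked, and still so for the second after the job is handed in, with the robot touching nothing.
It also fails if it takes over 72 s, if anything falls off the work surface, if the arm or the gripper's body presses on something with over 40 N, if the wrist force passes 120 N, or if a joint passes its speed limit or range.

### The arm

A 7-joint arm with a two-finger parallel gripper is mounted at the origin on the work surface. World frame = base frame: x ahead of the robot, y to its left, z up, the work surface at z = 0. Lengths are in m, angles in rad, forces in N, time in s.
With the tool pointing down it reaches from about 0.425 to 1.025 m from the base axis. Payload 9.4 kg.
Tool frame: the origin (TCP) lies on the mounting face of the last link; the fingertips stand 186 mm ahead of it and the grasp point (between the pads) lies 167 mm ahead of it; z points along the fingers, y is the line along which they close (so a half turn about z gives the same grasp; the last joint's range is limited). The gripper opens to 93 mm and grips with 3 to 60 N. Pads are 15 mm wide; open, the fingers measure 128 mm over their backs; the gripper's body (75 mm by 188 mm) begins 65 mm behind the grasp point.
Start: joints at [1.057, 0.599, -0.003, 1.599, 0.002, 0.943, -0.08], TCP at [0.307, -0.657, 0.405] pointing down, gripper open.
Joint ranges: [-2.57, 2.57], [-0.35, 1.97], [-1.29, 1.29], [0.11, 2.56], [-1.05, 4.19], [0.11, 1.86], [-2.63, 2.63]. Speed limits (rad/s): [2.22, 2.22, 3.01, 3.01, 3.14, 3.14, 3.14].

### API

Orientations are given as a rotation vector (axis times angle).
In Python, from bench import robot gives the robot as it stands.
- The arm moves only by the shell command python3 -m jog 'ROWS'. ROWS is JSON, a list of rows, each a list of 3 entries, a list of its own where there are three numbers: the opening, from 0 (shut) to 1 (fully open), then the shift along the tool's x, y, z in m, then the turn, a rotation vector about the tool's x, y, z in rad. A call has 1 to 20 rows; each row is the pose to reach, as a shift and turn from the pose commanded when the call began, along the tool's axes at that moment; what a row does not reach only later rows make up. A row lasts 1/12 s, in which the tool goes at most 41.7 mm and 7.16 degrees, less where a joint would pass 70% of its speed; a pose out of reach is approached as far as the arm can. A call with a gripper value outside its range is refused whole. The fingers move at their own pace and stop on an object; the grip force is fixed at half the most. Time passes only in rows, so rows that repeat a pose let the fingers close. It gives the time, the measured TCP pose, the force, the opening and the grip force at its end, in the units of the state.
- robot.read_state(): the state, without advancing time (a new reading comes with each control period).
- robot.snapshot(name): name is "scene" or "top"; returns a dict with "frame" (400x640x3 uint8, blue, green, red), "z_map" (400x640 float32, m along the optical axis (not along the pixel's ray), 0 where there is no reading), "fx", "fy", "cx", "cy" (pixels), "k1" (the pictures are not rectified: a ray, as slopes to the right and down, at radius r is drawn at 1 + k1 r^2 times it, then the intrinsics apply), "eye" and "attitude" of the camera in the world. Camera axes: x right, y up, looking along -z (the intrinsics and any distortion apply to the point x, -y, -z); pixel columns grow to the right and rows downward; lengths in m; the calibration is good to about 2 mm. A picture is of the moment at which its call begins.
- robot.close_job(): hands the job in; it is judged then, once.
Trained networks look in a picture, given as the dict that the camera call returned (one of the last four; its "shot" number tells which), for a name from the list of things; names that differ only in an ending like _2 or _b are one class to them, and where a whole thing is asked for, a point or a joint stands for the part that bears it (a point fixed in the world has none). Each returns a list of dicts, best first, with "p" (0 to 1); they miss things now and then, are a little off and sometimes report something else, mostly with a low value. They report only what shows in the picture. A call takes as long as a camera call. They do not tell look-alikes from the thing itself.
- robot.boxes_of(picture, name): "location" ([column, row] in pixels, amid what is visible of it).
- robot.masks_of(picture, name): "mask" (400x640 bool, what is visible of it) and "location" ([column, row] in pixels, amid what is visible of it).
The state is a dict: "time_s": time; "joints": joint angles; "joint_vel": joint speeds; "joint_torque": joint torques, N m; "position": TCP position; "eef_rot": TCP orientation; "force": force on the tool from outside, world axes, zero at the start; "moment": the same for the moment, N m; "opening": finger opening in m; "finger_force": force on a finger pad.
Only numpy, scipy, OpenCV 4.12 (cv2) and the standard library are available. Lean on these libraries where they do the work, as an engineer would, in place of code of your own. Each camera call takes 0.05 s, during which the arm holds its last target. There are 200 camera calls.

## Working session

There is one attempt and no reset: what is moved stays moved. The work goes in short steps, Python scripts to look and compute and a shell command to move; the robot and the scene stay as the last step left them, time stands still between calls to the robot, and variables do not carry over. Pictures are saved under pics/ and viewed, at most 10 in all, crops included, and the job is handed in when it is done.

```bash
ls; mkdir -p pics; cat > h.py <<'E'
import numpy as np, cv2
from scipy.spatial.transform import Rotation as R
from bench import robot
def att(p):
    a=np.array(p["attitude"],float)
    if a.shape==(3,3): return a
    return R.from_rotvec(a).as_matrix() if a.size==3 else R.from_quat(a).as_matrix()
def rays(p,uv):
    uv=np.asarray(uv,float).reshape(-1,2)
    d=np.c_[(uv[:,0]-p["cx"])/p["fx"],(uv[:,1]-p["cy"])/p["fy"]]
    s=d.copy()
    for _ in range(20): s=d/(1+p["k1"]*(s**2).sum(1,keepdims=True))
    return s
def world(p,uv,z=None):
    uv=np.asarray(uv,float).reshape(-1,2); s=rays(p,uv)
    if z is None: z=p["z_map"][uv[:,1].round().astype(int),uv[:,0].round().astype(int)]
    z=np.broadcast_to(z,(len(uv),))
    return np.c_[s[:,0]*z,-s[:,1]*z,-z]@att(p).T+np.array(p["eye"])
def atheight(p,uv,h):
    s=rays(p,uv); d=np.c_[s[:,0],-s[:,1],-np.ones(len(s))]@att(p).T; e=np.array(p["eye"])
    return e+d*((h-e[2])/d[:,2])[:,None]
def project(p,P):
    c=(np.asarray(P).reshape(-1,3)-np.array(p["eye"]))@att(p); s=np.c_[c[:,0],-c[:,1]]/-c[:,2:]
    s=s*(1+p["k1"]*(s**2).sum(1,keepdims=True))
    return s*[p["fx"],p["fy"]]+[p["cx"],p["cy"]]
E
python3 - <<'E'
from h import *
ps={n:robot.snapshot(n) for n in("scene","top")}
for n,p in ps.items():
    cv2.imwrite(f"pics/{n}0.png",p["frame"]); print(n,p["eye"],p["attitude"],p["fx"],p["k1"],p["shot"])
    for k in("spanner","block","press","ring","punch_a","spare_die","jar"):
        for m in robot.masks_of(p,k):
            if m["p"]<.2: continue
            ys,xs=np.nonzero(m["mask"]&(p["z_map"]>0)); w=world(p,np.c_[xs,ys])
            print(k,round(m["p"],2),np.round(m["location"]),len(xs),np.median(w,0).round(3),w.min(0).round(3),w.max(0).round(3))
print(robot.read_state())
E
```

```text
pics
scene [ 0.99619717 -0.28928912  0.51388288] [0.83084065 0.48087221 0.93552617] 363.1537747068033 -0.05163637505257539 1
spanner 0.96 [285. 289.] 1232 [ 0.643 -0.142  0.058] [ 0.527 -0.171  0.   ] [ 0.663 -0.073  0.111]
spanner 0.87 [235. 241.] 416 [ 0.517 -0.175  0.083] [ 0.485 -0.186  0.043] [ 0.534 -0.158  0.124]
spanner 0.85 [300. 245.] 419 [ 0.553 -0.064  0.044] [ 0.463 -0.079  0.   ] [ 0.571 -0.007  0.087]
spanner 0.7 [221. 316.] 1930 [ 0.646 -0.248  0.065] [ 0.528 -0.278 -0.001] [ 0.673 -0.214  0.122]
spanner 0.66 [209. 217.] 390 [ 0.383 -0.181  0.043] [ 0.353 -0.196  0.001] [ 0.401 -0.162  0.086]
block 0.88 [220. 267.] 3460 [ 0.523 -0.208  0.044] [ 0.393 -0.288 -0.001] [ 0.628 -0.126  0.119]
block 0.41 [446. 196.] 11601 [0.691 0.162 0.101] [ 0.24   0.092 -0.202] [0.763 1.241 0.27 ]
press 0.71 [441. 195.] 11922 [0.69  0.163 0.087] [ 0.228  0.092 -0.204] [0.763 1.413 0.27 ]
ring 0.57 [385. 189.] 226 [0.51  0.184 0.057] [0.487 0.151 0.051] [0.542 0.207 0.06 ]
punch_a 0.82 [198. 251.] 309 [ 0.514 -0.245  0.086] [ 0.383 -0.251 -0.   ] [ 0.518 -0.225  0.121]
punch_a 0.63 [183. 
[... 1565 characters left out ...]
ay([ 1.05725996,  0.59926731, -0.00246139,  1.59940298,  0.00178885,
        0.94292632, -0.07978837]), 'joint_vel': array([-2.06036750e-04,  1.30194115e-04,  6.93256507e-04, -8.13033374e-05,
        8.89021032e-05,  2.39973572e-03,  1.12891611e-04]), 'joint_torque': array([-7.29233707e-04, -7.64737558e+01,  1.49541970e+00, -2.52699029e+01,
       -5.24640153e-02,  1.02591596e-02,  6.92067783e-05]), 'position': array([ 0.30670865, -0.65691849,  0.40474085]), 'eef_rot': array([ 3.06693932e+00,  6.80726919e-01, -8.99861090e-05]), 'force': array([ 1.62724172,  0.44416333, -0.27706348]), 'moment': array([-0.02537328,  0.03205163, -0.04853767]), 'finger_force': 0.0, 'opening': 0.0929787670623455}
```

```bash
python3 - <<'E'
import cv2
a=cv2.imread("pics/scene0.png")[150:350,150:470]; cv2.imwrite("pics/s1.png",cv2.resize(a,(800,500),interpolation=cv2.INTER_CUBIC))
a=cv2.imread("pics/top0.png")[120:320,160:480]; cv2.imwrite("pics/t1.png",cv2.resize(a,(800,500),interpolation=cv2.INTER_CUBIC))
E
```

```text
(no output)
```

View pics/s1.png

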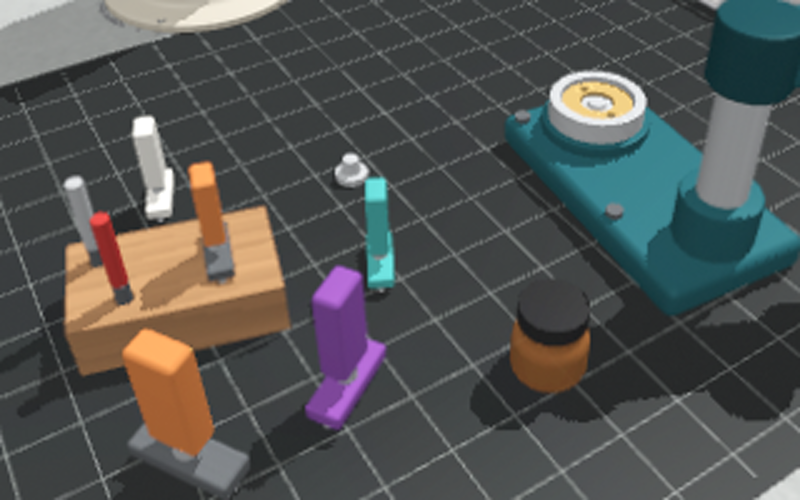

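View pics/t1.png

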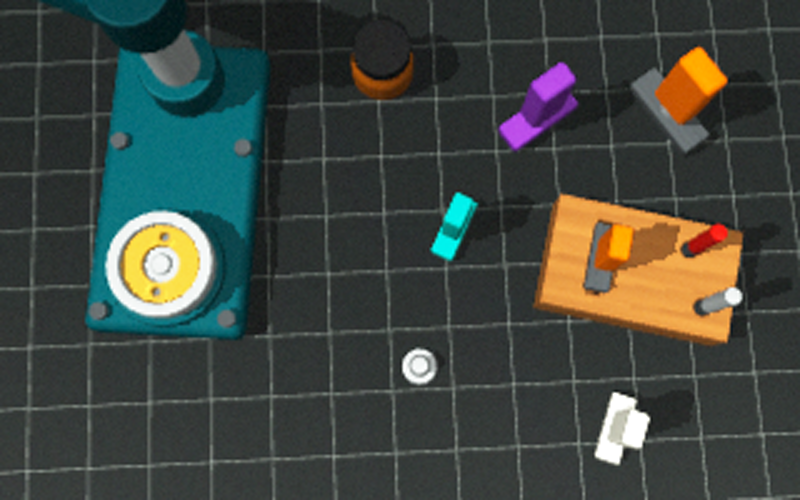

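The candidates are: orange in the block at scene (234,238), top (401,220); larger orange on the bench at scene (221,316); purple (285,289); turquoise (300,245); white (209,217). The enlarged crops confirm the orange one standing in the block is the smaller orange one, so it is the one meant. The ring's holes show at about top (226,215) and (222,237).

```bash
cat > m.py <<'E'
from h import *
def rect(pts):
    c,s,a=cv2.minAreaRect(pts.astype(np.float32)*1000); 
    if s[0]<s[1]: s=s[::-1]; a+=90
    return np.round(c,1),np.round(s,1),round(a,1)
E
python3 - <<'E'
from m import *
for n in("top","scene"):
    p=robot.snapshot(n); f=p["frame"].astype(int); b,g,r=f[...,0],f[...,1],f[...,2]
    hsv=cv2.cvtColor(p["frame"],cv2.COLOR_BGR2HSV)
    ys,xs=np.mgrid[0:400,0:640]; W=world(p,np.c_[xs.ravel(),ys.ravel()]).reshape(400,640,3)
    near=lambda c,rad:(np.hypot(W[...,0]-c[0],W[...,1]-c[1])<rad)
    bt=near((.5,-.2),.11)&(abs(W[...,2]-.045)<.004)&(p["z_map"]>0)
    k=cv2.morphologyEx(bt.astype(np.uint8),cv2.MORPH_OPEN,np.ones((3,3)))>0
    print(n,"block",rect(W[k][:,:2]))
    org=(hsv[...,1]>170)&(hsv[...,0]<20)&near((.51,-.17),.04)&(W[...,2]>.06)&(hsv[...,2]>100)
    top=org&(W[...,2]>.119); print("handle top",top.sum(),rect(W[top][:,:2]),W[top].mean(0))
    hd=near((.51,-.17),.05)&(hsv[...,1]<70)&(hsv[...,2]<140)&(W[...,2]>.048)&(W[...,2]<.062)
    print("head",hd.sum(),rect(atheight(p,np.c_[xs[hd],ys[hd]],.055)[:,:2]),W[hd].mean(0).round(4))
    # bore: white boss rim
    c0=np.array([.516,.18]) 
    rim=near(c0,.06)&(W[...,2]>.057)&(W[...,2]<.068)&(hsv[...,1]<60)&(hsv[...,2]>120)
    print("rim",rim.sum(),rect(W[rim][:,:2]))
    br=near(c0,.045)&(hsv[...,1]>80)&(hsv[...,0]>12)&(hsv[...,0]<35)&(hsv[...,2]>110)
    P=atheight(p,np.c_[xs[br],ys[br]],.057); print("brass",br.sum(),rect(P[:,:2]))
    x0,x1,y0,y1=xs[br].min()-14,xs[br].max()+14,ys[br].min()-14,ys[br].max()+14
    print(x0,y0,x1-x0,y1-y0)
    c=p["frame"][y0:y1,x0:x1]; cv2.imwrite(f"pics/ring_{n}.png",cv2.resize(c,None,fx=8,fy=8,interpolation=cv2.INTER_CUBIC))
E
python3 - <<'E'
import cv2,numpy as np
a=cv2.imread("pics/ring_top.png");b=cv2.imread("pics/ring_scene.png");print(a.shape,b.shape)
H=max(a.shape[0],b.shape[0]);o=np.zeros((H,a.shape[1]+b.shape[1],3),np.uint8);o[:a.shape[0],:a.shape[1]]=a;o[:b.shape[0],a.shape[1]:]=b
cv2.imwrite("pics/ring2.png",o[:600,:] if o.shape[1]<=800 else cv2.resize(o,(800,int(H*800/o.shape[1]))));print(o.shape)
E
```

```text
top block (array([ 497.5, -204.9]), array([150.9,  90.7]), 75.0)
handle top 53 (array([ 505.6, -171.5]), array([25.6, 16. ]), 163.8) [ 0.50550469 -0.17047323  0.1210659 ]
head 129 (array([ 504.7, -170.7]), array([53.4, 19. ]), 165.7) [ 0.4982 -0.1668  0.0541]
rim 596 (array([516.4, 178. ]), array([83., 82.]), 98.1)
brass 612 (array([516.6, 178.3]), array([61.5, 59.8]), 87.2)
194 196 59 58
scene block (array([ 497. , -205.7]), array([150.6,  94.5]), 74.3)
handle top 6 (array([ 517.1, -175. ]), array([13.4,  0.5]), 83.2) [ 0.51704444 -0.17426886  0.12010534]
head 135 (array([ 521.4, -176.6]), array([34.7, 17.9]), 164.3) [ 0.5209 -0.1763  0.0542]
rim 403 (array([517.5, 177. ]), array([83.1, 82.6]), 20.2)
brass 240 (array([513.4, 180.9]), array([59.9, 50.3]), 57.1)
361 169 55 41
(464, 472, 3) (328, 440, 3)
(464, 912, 3)
```

View pics/ring2.png

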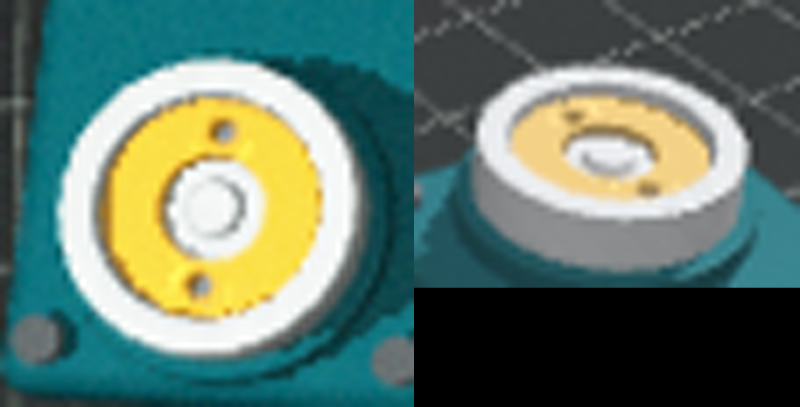

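The left crop (top) shows the holes at about full-frame (225.3,214.0) and (222.1,236.1); the right crop (scene) has them at (383.2,185.3) and (394.1,195.4).

```bash
python3 - <<'E'
from m import *
for n,uv in(("top",[[225.3,214],[222.1,236.1]]),("scene",[[383.2,185.3],[394.1,195.4]])):
    p=robot.snapshot(n); P=atheight(p,uv,.057)[:,:2]; d=P[1]-P[0]
    print(n,P.round(4),P.mean(0).round(4),np.hypot(*d),np.degrees(np.arctan2(d[1],d[0])))
    ys,xs=np.nonzero(p["z_map"]>0); W=world(p,np.c_[xs,ys]); k=(W[:,2]>.12)&(W[:,1]>.03)&(W[:,0]>.4)&(np.hypot(W[:,0]-.517,W[:,1]-.178)<.25)
    print("press high pts",W[k].min(0),W[k].max(0), "min dist to bore",np.hypot(W[k][:,0]-.517,W[k][:,1]-.178).min())
s=robot.read_state(); T=R.from_rotvec(s["eef_rot"]); print(T.as_matrix().round(4))
# shift in tool axes to go above spanner at TCP z .36
g=np.array([.5057,-.1712,.36]); print(T.inv().apply(g-s["position"]))
E
```

```text
top [[0.5382 0.1748]
 [0.4944 0.1811]] [0.5163 0.1779] 0.044246027607635116 171.90933800078278
press high pts [0.64506314 0.13131261 0.12042078] [0.75035246 0.31465075 0.26960535] min dist to bore 0.1287824379086907
scene [[0.4947 0.1814]
 [0.5375 0.1761]] [0.5161 0.1787] 0.043116410276833 -7.050243207520926
press high pts [0.64464842 0.12878261 0.12020529] [0.75091425 0.30788964 0.2698114 ] min dist to bore 0.1289981232344805
[[ 9.061e-01  4.231e-01 -1.000e-04]
 [ 4.231e-01 -9.061e-01 -0.000e+00]
 [-1.000e-04 -0.000e+00 -1.000e+00]]
[ 0.38579949 -0.35593025  0.04472703]
```

```bash
python3 -m jog '[[0.5,[0.3858,-0.3559,0.02],[0,0,-2.443]],[0.5,[0.3858,-0.3559,0.02],[0,0,-2.443]],[0.5,[0.3858,-0.3559,0.02],[0,0,-2.443]],[0.5,[0.3858,-0.3559,0.02],[0,0,-2.443]],[0.5,[0.3858,-0.3559,0.02],[0,0,-2.443]],[0.5,[0.3858,-0.3559,0.02],[0,0,-2.443]],[0.5,[0.3858,-0.3559,0.02],[0,0,-2.443]],[0.5,[0.3858,-0.3559,0.02],[0,0,-2.443]],[0.5,[0.3858,-0.3559,0.02],[0,0,-2.443]],[0.5,[0.3858,-0.3559,0.02],[0,0,-2.443]],[0.5,[0.3858,-0.3559,0.02],[0,0,-2.443]],[0.5,[0.3858,-0.3559,0.02],[0,0,-2.443]],[0.5,[0.3858,-0.3559,0.02],[0,0,-2.443]],[0.5,[0.3858,-0.3559,0.02],[0,0,-2.443]],[0.5,[0.3858,-0.3559,0.02],[0,0,-2.443]],[0.5,[0.3858,-0.3559,0.02],[0,0,-2.443]],[0.5,[0.3858,-0.3559,0.02],[0,0,-2.443]],[0.5,[0.3858,-0.3559,0.02],[0,0,-2.443]],[0.5,[0.3858,-0.3559,0.02],[0,0,-2.443]],[0.5,[0.3858,-0.3559,0.02],[0,0,-2.443]]]'
cat >> h.py <<'E'
def st(g=None):
    s=robot.read_state(); T=R.from_rotvec(s["eef_rot"]); m=T.as_matrix()
    print("t",round(s["time_s"],2),"pos",s["position"].round(4),"phi",np.degrees(np.arctan2(m[1,0],m[0,0])).round(2),"tilt",m[:,2].round(4),"F",s["force"].round(2),"M",s["moment"].round(3),"open",s["opening"].round(4),"ff",round(s["finger_force"],1),"j",s["joints"].round(2))
    if g is not None: print("tool shift to goal",T.inv().apply(np.array(g)-s["position"]).round(4))
E
python3 -c "
from h import *
st([.5057,-.1712,.262])"
```

```text
time_s: 2.67
position: [0.5057, -0.1714, 0.3848]
eef_rot: [0.4, 3.116, -0.0]
force: [0.0, -0.2, -0.3]
opening: 0.0464
finger_force: 0.0Traceback (most recent call last):
  File "<string>", line 3, in <module>
    st([.5057,-.1712,.262])
    ~~^^^^^^^^^^^^^^^^^^^^^
  File "h.py", line 28, in st
    print("t",round(s["time_s"],2),"pos",s["position"].round(4),"phi",np.degrees(np.arctan2(m[1,0],m[0,0])).round(2),"tilt",m[:,2].round(4),"F",s["force"].round(2),"M",s["moment"].round(3),"open",s["opening"].round(4),"ff",round(s["finger_force"],1),"j",s["joints"].round(2))
                                                                                                                                                                                                    ^^^^^^^^^^^^^^^^^^
AttributeError: 'float' object has no attribute 'round'
```

```bash
sed -i 's/s\["opening"\].round(4)/round(float(s["opening"]),4)/' h.py
python3 -m jog '[[0.5,[0,0,0.03],[0,0,0]],[0.5,[0,0,0.06],[0,0,0]],[0.5,[0,0,0.085],[0,0,0]],[0.5,[0,0,0.105],[0,0,0]],[0.5,[0,0,0.115],[0,0,0]],[0.5,[0,0,0.1225],[0,0,0]],[0.5,[0,0,0.1225],[0,0,0]],[0.5,[0,0,0.1225],[0,0,0]]]'
python3 -c "
from h import *
st([.5057,-.1712,.262])"
python3 -m jog '[[0,[0,0,0.0],[0,0,0]],[0,[0,0,0.0],[0,0,0]],[0,[0,0,0.0],[0,0,0]],[0,[0,0,0.0],[0,0,0]],[0,[0,0,0.0],[0,0,0]],[0,[0,0,0.0],[0,0,0]]]'
python3 -c "
from h import *
st([.5057,-.1712,.262])"
```

```text
time_s: 3.33
position: [0.506, -0.1712, 0.2627]
eef_rot: [0.41, 3.114, -0.0]
force: [-0.5, -0.2, 0.5]
opening: 0.0465
finger_force: 0.0
t 3.33 pos [ 0.506  -0.1712  0.2627] phi 165.01 tilt [ 4.e-04 -2.e-04 -1.e+00] F [-0.51 -0.21  0.47] M [ 0.035 -0.131 -0.007] open 0.0465 ff 0.0 j [ 0.6   0.64 -0.55  2.13  0.65  0.54  0.87]
tool shift to goal [ 0.0003 -0.0001  0.0007]
time_s: 3.83
position: [0.5057, -0.1713, 0.2625]
eef_rot: [0.41, 3.114, -0.0]
force: [-0.2, -0.4, 4.3]
opening: 0.0157
finger_force: 30.0
t 3.83 pos [ 0.5057 -0.1713  0.2625] phi 164.99 tilt [ 4.e-04 -3.e-04 -1.e+00] F [-0.23 -0.36  4.29] M [-0.09  -0.101  0.01 ] open 0.0157 ff 30.0 j [ 0.6   0.64 -0.55  2.13  0.65  0.54  0.87]
tool shift to goal [0.0001 0.0001 0.0005]
```

```bash
python3 -m jog '[[0,[0,0,-0.01],[0,0,0]],[0,[0,0,-0.025],[0,0,0]],[0,[0,0,-0.05],[0,0,0]],[0,[0,0,-0.08],[0,0,0]],[0,[0,0,-0.11],[0,0,0]],[0,[0,0,-0.12],[0,0,0]],[0,[0,0,-0.12],[0,0,0]]]'
python3 -c "
from h import *
st([.5163,.1782,.34])"
```

```text
time_s: 4.42
position: [0.5061, -0.1712, 0.3849]
eef_rot: [0.41, 3.11, -0.002]
force: [-0.1, 0.5, -1.4]
opening: 0.0159
finger_force: 30.0
t 4.42 pos [ 0.5061 -0.1712  0.3849] phi 164.98 tilt [ 0.004  -0.0016 -1.    ] F [-0.06  0.47 -1.41] M [ 0.034 -0.179  0.022] open 0.0159 ff 30.0 j [ 0.73  0.48 -0.72  2.03  0.45  0.79  1.06]
tool shift to goal [0.0809 0.3401 0.0444]
```

```bash
python3 -m jog '[[0,[0.02,0.085,0],[0,0,-0.129]],[0,[0.028,0.12,0],[0,0,-0.129]],[0,[0.038,0.16,0],[0,0,-0.129]],[0,[0.047,0.2,0],[0,0,-0.129]],[0,[0.057,0.24,0],[0,0,-0.129]],[0,[0.067,0.28,0],[0,0,-0.129]],[0,[0.074,0.31,0],[0,0,-0.129]],[0,[0.079,0.33,0],[0,0,-0.129]],[0,[0.081,0.34,0],[0,0,-0.129]],[0,[0.081,0.34,0.02],[0,0,-0.129]],[0,[0.081,0.34,0.045],[0,0,-0.129]],[0,[0.081,0.34,0.065],[0,0,-0.129]],[0,[0.081,0.34,0.065],[0,0,-0.129]],[0,[0.081,0.34,0.065],[0,0,-0.129]],[0,[0.081,0.34,0.065],[0,0,-0.129]]]'
python3 - <<'E'
from m import *
st([.5163,.1782,.2745])
o=[]
for n in("scene","top"):
    p=robot.snapshot(n); cv2.imwrite(f"pics/{n}_r.png",p["frame"])
    u=project(p,[.516,.178,.1])[0].astype(int); print(n,u)
    c=p["frame"][u[1]-40:u[1]+40,u[0]-50:u[0]+50]; o.append(cv2.resize(c,(400,320),interpolation=cv2.INTER_CUBIC))
cv2.imwrite("pics/r1.png",np.hstack(o))
E
```

```text
time_s: 5.67
position: [0.5155, 0.1783, 0.3173]
eef_rot: [-0.208, -3.134, -0.0]
force: [0.5, -0.2, -2.1]
opening: 0.0155
finger_force: 30.0
t 5.67 pos [0.5155 0.1783 0.3173] phi 172.4 tilt [-6.e-04  1.e-04 -1.e+00] F [ 0.45 -0.16 -2.13] M [ 0.069 -0.142  0.006] open 0.0155 ff 30.0 j [ 0.02  0.58 -0.67  2.06  0.57  0.68  0.42]
tool shift to goal [-0.0009  0.      0.0428]
scene [390 173]
top [218 221]
```

View pics/r1.png

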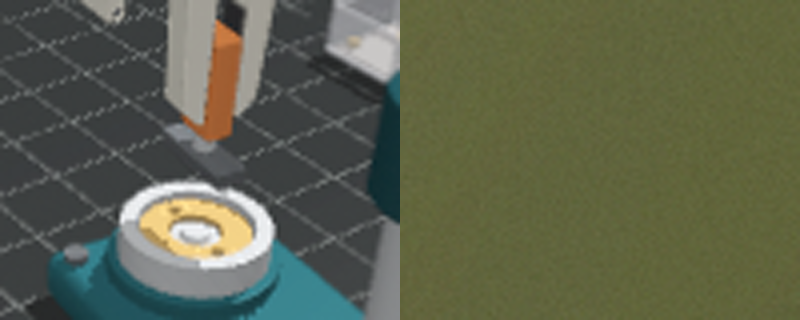

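The scene half shows the head above the ring, at about scene (391,170), lined up with both holes; the arm blocks the top camera. I'll measure how the head sits in the grip.

```bash
python3 - <<'E'
from m import *
s=robot.read_state(); p=robot.snapshot("scene")
ys,xs=np.mgrid[120:200,330:450]; uv=np.c_[xs.ravel(),ys.ravel()]; W=world(p,uv); hsv=cv2.cvtColor(p["frame"],cv2.COLOR_BGR2HSV)[120:200,330:450].reshape(-1,3)
L=R.from_rotvec(s["eef_rot"]).inv().apply(W-s["position"])  # tool frame
k=(abs(L[:,0])<.05)&(abs(L[:,1])<.03)&(L[:,2]>.203)&(L[:,2]<.224)
q=L[k]; print(k.sum(), q.min(0).round(4),q.max(0).round(4), rect(q[:,:2]))
t=q[(q[:,2]<.2105)]; print("top face",len(t),rect(t[:,:2]),t.mean(0))
# reprojected hypothesis: corners of head top & bottom with tool-frame offset 0
T=R.from_rotvec(s["eef_rot"]); C=[[x,y,z] for z in(.2075,.2175) for x in(-.027,.027) for y in(-.01,.01)]
print(project(p,T.apply(C)+s["position"]).round(1))
im=p["frame"][140:200,350:430].copy(); big=cv2.resize(im,(800,600),interpolation=cv2.INTER_CUBIC)
for z in(.2075,.2175):
    c=project(p,T.apply([[-.027,-.01,z],[.027,-.01,z],[.027,.01,z],[-.027,.01,z]])+s["position"])
    cv2.polylines(big,[((c+.5-[350,140])*10).astype(np.int32)],True,(0,0,255) if z<.21 else (0,255,0),1)
for v in(-.022,.022):
    a=np.radians(172.4); c=project(p,np.array([.5163+v*np.cos(a),.1782+v*np.sin(a),.057])); cv2.circle(big,tuple(((c[0]+.5-[350,140])*10).astype(int)),5,(255,0,255),1)
cv2.imwrite("pics/r2.png",big)
E
```

```text
181 [-0.0279 -0.0118  0.203 ] [0.0269 0.0098 0.2228] (array([-0.2, -1.4]), array([54.8, 21. ]), 177.6)
top face 127 (array([-0.7, -2. ]), array([53.8, 20.9]), 175.7) [-0.00503525 -0.00297685  0.2071955 ]
[[394.  176.7]
 [402.2 174.5]
 [380.  164.5]
 [387.9 162.5]
 [393.5 180.8]
 [401.6 178.6]
 [379.6 168.5]
 [387.5 166.4]]
```

View pics/r2.png

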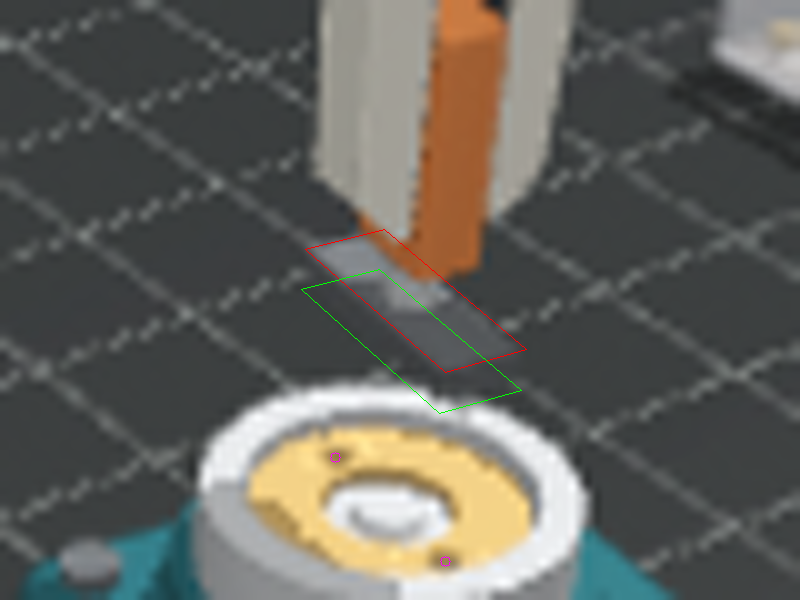

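The projected head (red) matches the picture within 1 px, so the grip offset is about zero. The hole marks (magenta) sit on the holes too, so I'll lower gently.

```bash
python3 -m jog '[[0,[-0.0007,0,0.01],[0,0,0]],[0,[-0.0007,0,0.02],[0,0,0]],[0,[-0.0007,0,0.028],[0,0,0]],[0,[-0.0007,0,0.032],[0,0,0]],[0,[-0.0007,0,0.034],[0,0,0]],[0,[-0.0007,0,0.035],[0,0,0]],[0,[-0.0007,0,0.036],[0,0,0]],[0,[-0.0007,0,0.037],[0,0,0]],[0,[-0.0007,0,0.037],[0,0,0]]]'
python3 -c "
from h import *
st([.5162,.1784,.2745])"
```

```text
time_s: 6.57
position: [0.5162, 0.1781, 0.2802]
eef_rot: [0.208, 3.135, 0.0]
force: [0.0, -0.8, -2.1]
opening: 0.0155
finger_force: 30.0
t 6.57 pos [0.5162 0.1781 0.2802] phi 172.39 tilt [ 1.e-04  1.e-04 -1.e+00] F [ 0.03 -0.76 -2.07] M [ 0.095 -0.166  0.088] open 0.0155 ff 30.0 j [-0.02  0.63 -0.61  2.09  0.64  0.61  0.36]
tool shift to goal [0.     0.0003 0.0057]
```

```bash
python3 -m jog '[[0,[0,0,0.001],[0,0,0]],[0,[0,0,0.002],[0,0,0]],[0,[0,0,0.002],[0,0,0]]]'
python3 -c "
from h import *
st([.5162,.1784,.2745])"
```

```text
time_s: 6.82
position: [0.5161, 0.178, 0.2782]
eef_rot: [0.208, 3.135, -0.0]
force: [0.7, -0.2, -2.6]
opening: 0.0157
finger_force: 30.0
t 6.82 pos [0.5161 0.178  0.2782] phi 172.39 tilt [ 0. -0. -1.] F [ 0.67 -0.15 -2.65] M [ 0.053 -0.151 -0.008] open 0.0157 ff 30.0 j [-0.02  0.64 -0.61  2.09  0.64  0.61  0.36]
tool shift to goal [-0.      0.0004  0.0037]
```

Entering freely. Continue to the face.

```bash
python3 -m jog '[[0,[0,0,0.001],[0,0,0]],[0,[0,0,0.002],[0,0,0]],[0,[0,0,0.003],[0,0,0]],[0,[0,0,0.0036],[0,0,0]],[0,[0,0,0.0036],[0,0,0]]]'
python3 -c "
from h import *
st([.5162,.1784,.2745])"
```

```text
time_s: 7.23
position: [0.5162, 0.1781, 0.2745]
eef_rot: [-0.208, -3.135, 0.0]
force: [-0.2, -0.6, -2.1]
opening: 0.0161
finger_force: 30.0
t 7.23 pos [0.5162 0.1781 0.2745] phi 172.39 tilt [-1.e-04 -1.e-04 -1.e+00] F [-0.2  -0.57 -2.08] M [ 0.058 -0.205 -0.038] open 0.0161 ff 30.0 j [-0.02  0.64 -0.6   2.09  0.65  0.6   0.35]
tool shift to goal [-0.      0.0003  0.    ]
```

```bash
python3 -m jog '[[0,[0,0,0.0005],[0,0,0]],[0,[0,0,0.001],[0,0,0]],[0,[0,0,0.001],[0,0,0]]]'
python3 -c "
from h import *
st([.5162,.1784,.2745])"
```

```text
time_s: 7.48
position: [0.516, 0.1782, 0.2743]
eef_rot: [0.208, 3.134, -0.001]
force: [-2.6, -1.9, 8.8]
opening: 0.016
finger_force: 30.0
t 7.48 pos [0.516  0.1782 0.2743] phi 172.4 tilt [ 6.e-04 -5.e-04 -1.e+00] F [-2.58 -1.86  8.84] M [-0.335  0.415 -0.002] open 0.016 ff 30.0 j [-0.02  0.64 -0.6   2.09  0.65  0.6   0.35]
tool shift to goal [-0.0001  0.0003 -0.0002]
```

```bash
python3 -m jog '[[0,[0,0,-0.0002],[0,0,0.02]],[0,[0,0,-0.0003],[0,0,0.045]],[0,[0,0,-0.0003],[0,0,0.07]],[0,[0,0,-0.0003],[0,0,0.1]],[0,[0,0,-0.0003],[0,0,0.13]],[0,[0,0,-0.0003],[0,0,0.16]],[0,[0,0,-0.0003],[0,0,0.19]],[0,[0,0,-0.0003],[0,0,0.22]],[0,[0,0,-0.0003],[0,0,0.25]],[0,[0,0,-0.0003],[0,0,0.25]]]'
python3 -c "
from h import *
st([.5162,.1784,.2745])"
```

```text
time_s: 8.32
position: [0.5163, 0.1782, 0.2744]
eef_rot: [0.6, 3.083, 0.0]
force: [-0.7, -0.9, 5.3]
opening: 0.0158
finger_force: 30.0
t 8.32 pos [0.5163 0.1782 0.2744] phi 157.95 tilt [ 0.001  0.    -1.   ] F [-0.7  -0.86  5.34] M [-0.187  0.042  0.119] open 0.0158 ff 30.0 j [-0.07  0.63 -0.53  2.1   0.59  0.57  0.16]
tool shift to goal [ 0.0001  0.0001 -0.0001]
```

```bash
python3 -m jog '[[0,[0,0,0],[0,0,0.03]],[0,[0,0,0],[0,0,0.06]],[0,[0,0,0],[0,0,0.09]],[0,[0,0,0],[0,0,0.12]],[0,[0,0,0],[0,0,0.15]],[0,[0,0,0],[0,0,0.18]],[0,[0,0,0],[0,0,0.21]],[0,[0,0,0],[0,0,0.24]],[0,[0,0,0],[0,0,0.27]],[0,[0,0,0],[0,0,0.27]]]'
python3 -c "
from h import *
st([.5162,.1784,.2745])"
```

```text
time_s: 9.15
position: [0.5163, 0.1782, 0.2744]
eef_rot: [1.01, 2.974, 0.0]
force: [-1.8, -0.9, 6.1]
opening: 0.0159
finger_force: 30.0
t 9.15 pos [0.5163 0.1782 0.2744] phi 142.48 tilt [ 9.e-04 -1.e-04 -1.e+00] F [-1.78 -0.91  6.12] M [-0.255  0.083  0.103] open 0.0159 ff 30.0 j [-0.12  0.61 -0.46  2.1   0.52  0.54 -0.04]
tool shift to goal [ 0.0002  0.0001 -0.0001]
```

```bash
python3 -m jog '[[0,[0,0,0],[0,0,0.02]],[0,[0,0,0],[0,0,0.04]],[0,[0,0,0],[0,0,0.06]],[0,[0,0,0],[0,0,0.08]],[0,[0,0,0],[0,0,0.1]],[0,[0,0,0],[0,0,0.1]]]'
python3 -m jog '[[0,[0,0,0],[0,0,0.02]],[0,[0,0,0],[0,0,0.04]],[0,[0,0,0],[0,0,0.05]],[0,[0,0,0],[0,0,0.05]]]' >/dev/null
python3 -c "
from h import *
st([.5162,.1784,.2745])"
```

```text
time_s: 9.65
position: [0.5162, 0.1782, 0.2744]
eef_rot: [1.156, 2.92, 0.0]
force: [-1.6, -1.3, 6.3]
opening: 0.0157
finger_force: 30.0
t 9.98 pos [0.5162 0.1782 0.2744] phi 133.96 tilt [ 8.e-04 -1.e-04 -1.e+00] F [-0.48 -1.1   5.37] M [-0.238  0.119  0.037] open 0.0158 ff 30.0 j [-0.15  0.6  -0.42  2.1   0.48  0.53 -0.15]
tool shift to goal [ 0.0002  0.0001 -0.0001]
```

```bash
python3 -m jog '[[0,[0,0,0],[0,0,0.02]],[0,[0,0,0],[0,0,0.04]],[0,[0,0,0],[0,0,0.06]],[0,[0,0,0],[0,0,0.06]]]' >/dev/null
python3 -c "
from h import *
st()"
python3 -m jog '[[0,[0,0,0],[0,0,0.02]],[0,[0,0,0],[0,0,0.04]],[0,[0,0,0],[0,0,0.05]],[0,[0,0,0],[0,0,0.05]]]' >/dev/null
python3 -c "
from h import *
st()"
```

```text
t 10.32 pos [0.5163 0.1782 0.2744] phi 130.49 tilt [ 8.e-04 -1.e-04 -1.e+00] F [-1.2   0.02  5.58] M [-0.231  0.12   0.082] open 0.0161 ff 30.0 j [-0.16  0.6  -0.4   2.1   0.46  0.52 -0.19]
t 10.65 pos [0.5162 0.1781 0.2743] phi 127.66 tilt [ 7.e-04 -1.e-04 -1.e+00] F [-1.17 -0.81  6.35] M [-0.245  0.143  0.101] open 0.0159 ff 30.0 j [-0.17  0.6  -0.39  2.1   0.45  0.52 -0.23]
```

```bash
cat >> h.py <<'E'
def mz(n=4):
    v=[]
    for _ in range(n): s=robot.read_state(); v.append(np.r_[s["force"],s["moment"]]); robot.snapshot("scene")
    v=np.array(v); print("mean F/M",v.mean(0).round(3),"mz",v[:,5].round(3))
E
python3 -m jog '[[0,[0,0,0],[0,0,0.02]],[0,[0,0,0],[0,0,0.04]],[0,[0,0,0],[0,0,0.05]],[0,[0,0,0],[0,0,0.05]]]' >/dev/null
python3 -c "
from h import *
st();mz()"
python3 -m jog '[[0,[0,0,0],[0,0,0.02]],[0,[0,0,0],[0,0,0.04]],[0,[0,0,0],[0,0,0.05]],[0,[0,0,0],[0,0,0.05]]]' >/dev/null
python3 -c "
from h import *
st();mz()"
```

```text
t 10.98 pos [0.5162 0.1782 0.2743] phi 124.8 tilt [ 7.e-04 -1.e-04 -1.e+00] F [-1.7  -1.37  6.33] M [-0.336  0.123  0.206] open 0.0161 ff 30.0 j [-0.18  0.6  -0.37  2.1   0.43  0.51 -0.27]
mean F/M [-1.151 -1.104  5.928 -0.332  0.11   0.231] mz [0.206 0.224 0.205 0.288]
t 11.52 pos [0.5162 0.1781 0.2744] phi 121.95 tilt [ 8.e-04 -2.e-04 -1.e+00] F [-1.13 -1.38  6.6 ] M [-0.299  0.115  0.306] open 0.0157 ff 30.0 j [-0.19  0.6  -0.36  2.1   0.42  0.51 -0.3 ]
mean F/M [-1.186 -1.104  6.275 -0.316  0.106  0.327] mz [0.306 0.339 0.355 0.306]
```

```bash
python3 -m jog '[[0,[0,0,0],[0,0,0.01]],[0,[0,0,0],[0,0,0.02]],[0,[0,0,0],[0,0,0.02]],[0,[0,0,0],[0,0,0.02]]]' >/dev/null
python3 -c "
from h import *
st();mz(8)"
```

```text
t 12.05 pos [0.5162 0.1781 0.2744] phi 120.85 tilt [ 7.e-04 -2.e-04 -1.e+00] F [-0.15 -1.11  6.09] M [-0.376  0.153  0.331] open 0.016 ff 30.0 j [-0.19  0.6  -0.35  2.1   0.41  0.51 -0.31]
mean F/M [-0.798 -1.223  6.325 -0.337  0.126  0.331] mz [0.331 0.349 0.324 0.328 0.33  0.325 0.357 0.306]
```

```bash
python3 -m jog '[[0,[0,0,0],[0,0,0.01]],[0,[0,0,0],[0,0,0.018]],[0,[0,0,0],[0,0,0.018]],[0,[0,0,0],[0,0,0.018]]]' >/dev/null
python3 -c "
from h import *
st();mz(8)"
```

```text
t 12.78 pos [0.5162 0.1781 0.2743] phi 119.82 tilt [ 7.e-04 -2.e-04 -1.e+00] F [-1.13 -0.66  6.68] M [-0.365  0.163  0.396] open 0.0161 ff 30.1 j [-0.19  0.59 -0.35  2.1   0.41  0.51 -0.33]
mean F/M [-1.003 -0.769  6.538 -0.338  0.133  0.372] mz [0.396 0.328 0.397 0.358 0.367 0.354 0.408 0.365]
```

```bash
python3 -m jog '[[0,[0,0,0],[0,0,-0.02]],[0,[0,0,0],[0,0,-0.04]],[0,[0,0,0],[0,0,-0.06]],[0,[0,0,0],[0,0,-0.06]]]' >/dev/null
python3 -c "
from h import *
st();mz(4)"
```

```text
t 13.52 pos [0.5162 0.1781 0.2743] phi 123.31 tilt [ 7.e-04 -1.e-04 -1.e+00] F [-0.99 -0.88  6.39] M [-0.293  0.128  0.214] open 0.0157 ff 30.0 j [-0.18  0.6  -0.37  2.1   0.42  0.51 -0.28]
mean F/M [-0.666 -1.112  6.587 -0.292  0.131  0.223] mz [0.214 0.218 0.257 0.204]
```

```bash
python3 -m jog '[[0,[0,0,0],[0,0,-0.02]],[0,[0,0,0],[0,0,-0.04]],[0,[0,0,0],[0,0,-0.06]],[0,[0,0,0],[0,0,-0.075]],[0,[0,0,0],[0,0,-0.075]]]' >/dev/null
python3 -c "
from h import *
st();mz(4)"
```

```text
t 14.13 pos [0.5163 0.1781 0.2744] phi 127.56 tilt [ 7.e-04  0.e+00 -1.e+00] F [-1.59 -0.84  5.5 ] M [-0.28   0.15   0.028] open 0.0164 ff 30.0 j [-0.17  0.6  -0.39  2.1   0.45  0.52 -0.23]
mean F/M [-0.988 -0.822  6.219 -0.278  0.139  0.082] mz [0.028 0.065 0.094 0.14 ]
```

```bash
python3 -m jog '[[0,[0,0,0],[0,0,-0.02]],[0,[0,0,0],[0,0,-0.03]],[0,[0,0,-0.001],[0,0,-0.03]],[0,[0,0,-0.001],[0,0,-0.03]]]' >/dev/null
python3 -c "
from h import *
st();mz(3)"
```

```text
t 14.67 pos [0.5163 0.178  0.275 ] phi 129.21 tilt [ 3.e-04  2.e-04 -1.e+00] F [ 0.3   0.44 -1.29] M [-0.092 -0.285  0.005] open 0.0158 ff 30.0 j [-0.16  0.6  -0.4   2.1   0.45  0.52 -0.21]
mean F/M [ 0.592 -0.    -1.794 -0.068 -0.291  0.022] mz [0.005 0.004 0.058]
```

```bash
python3 -m jog '[[0,[0,0,-0.003],[0,0,0]],[0,[0,0,-0.006],[0,0,0]],[0,[0,0,-0.01],[0,0,0]],[0,[0,0,-0.02],[0,0,0]],[0,[0,0,-0.04],[0,0,0]],[0,[0,0,-0.07],[0,0,0]],[0,[0,0,-0.1],[0,0,0]],[0,[0,0,-0.11],[0,0,0]],[0,[0,0,-0.11],[0,0,0]],[0,[0,0,-0.11],[0,0,0]]]'
python3 - <<'E'
from m import *
st([.5057,-.1713,.385])
s=robot.read_state();p=robot.snapshot("scene"); cv2.imwrite("pics/lift.png",p["frame"])
T=R.from_rotvec(s["eef_rot"])
u=project(p,T.apply([0,0,.21])+s["position"])[0].astype(int); o=u-[40,30]
big=cv2.resize(p["frame"][o[1]:o[1]+60,o[0]:o[0]+80],(800,600),interpolation=cv2.INTER_CUBIC)
for z in(.2075,.2175):
    c=project(p,T.apply([[-.027,-.01,z],[.027,-.01,z],[.027,.01,z],[-.027,.01,z]])+s["position"])
    cv2.polylines(big,[((c+.5-o)*10).astype(np.int32)],True,(0,0,255) if z<.21 else (0,255,0),1)
cv2.imwrite("pics/r3.png",big); print(o)
p=robot.snapshot("scene")
u=project(p,[.516,.178,.057])[0].astype(int); cv2.imwrite("pics/ring3.png",cv2.resize(p["frame"][u[1]-22:u[1]+22,u[0]-30:u[0]+30],(600,440),interpolation=cv2.INTER_CUBIC)); print(u)
E
```

```text
time_s: 15.65
position: [0.5159, 0.1777, 0.3851]
eef_rot: [1.347, 2.837, 0.0]
force: [0.9, -0.5, -2.5]
opening: 0.0156
finger_force: 30.0
t 15.65 pos [0.5159 0.1777 0.3851] phi 129.22 tilt [ 9.e-04 -1.e-04 -1.e+00] F [ 0.88 -0.51 -2.49] M [-0.025 -0.132  0.024] open 0.0156 ff 30.0 j [-0.07  0.45 -0.51  2.01  0.32  0.76 -0.08]
tool shift to goal [-2.639e-01 -2.286e-01  1.000e-04]
[353 111]
[388 190]
```

View pics/r3.png

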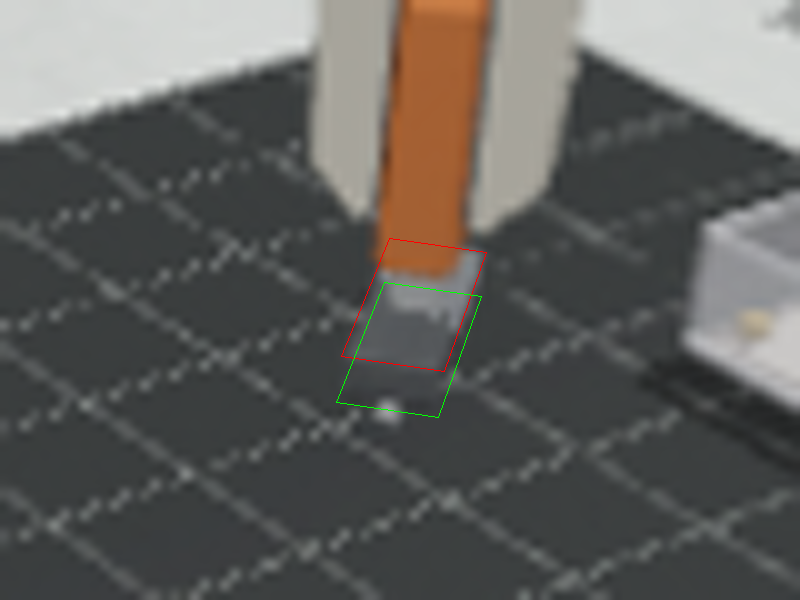

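View pics/ring3.png

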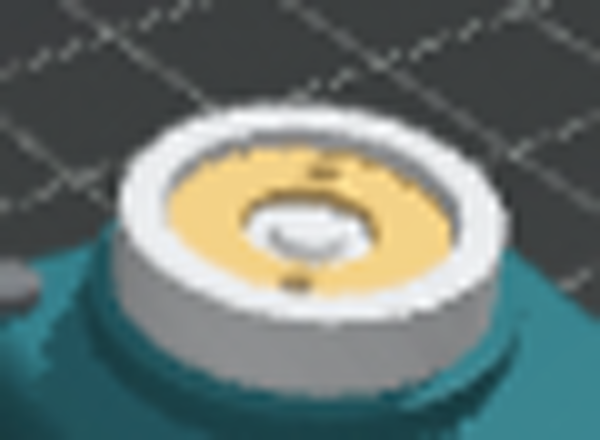

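The grip is unchanged: the projected head matches the picture. The ring's holes have turned to crop (322,172) and (296,284). Now back to the slot.

```bash
python3 -m jog '[[0,[-0.03,-0.026,0],[0,0,-0.06]],[0,[-0.06,-0.052,0],[0,0,-0.12]],[0,[-0.09,-0.078,0],[0,0,-0.2]],[0,[-0.12,-0.104,0],[0,0,-0.28]],[0,[-0.15,-0.13,0],[0,0,-0.36]],[0,[-0.18,-0.156,0],[0,0,-0.44]],[0,[-0.21,-0.182,0],[0,0,-0.52]],[0,[-0.235,-0.204,0],[0,0,-0.58]],[0,[-0.255,-0.221,0],[0,0,-0.625]],[0,[-0.2639,-0.2286,0],[0,0,-0.625]],[0,[-0.2639,-0.2286,0],[0,0,-0.625]],[0,[-0.2639,-0.2286,0],[0,0,-0.625]],[0,[-0.2639,-0.2286,0.04],[0,0,-0.625]],[0,[-0.2639,-0.2286,0.075],[0,0,-0.625]],[0,[-0.2639,-0.2286,0.1],[0,0,-0.625]],[0,[-0.2639,-0.2286,0.105],[0,0,-0.625]],[0,[-0.2639,-0.2286,0.105],[0,0,-0.625]],[0,[-0.2639,-0.2286,0.105],[0,0,-0.625]]]'
python3 -c "
from h import *
st([.5057,-.1713,.2625])"
```

```text
time_s: 17.25
position: [0.5068, -0.1694, 0.2807]
eef_rot: [0.405, 3.115, 0.001]
force: [0.5, 0.4, -2.6]
opening: 0.0158
finger_force: 30.0
t 17.25 pos [ 0.5068 -0.1694  0.2807] phi 165.18 tilt [ 4.e-04  5.e-04 -1.e+00] F [ 0.52  0.4  -2.58] M [ 0.057 -0.112  0.05 ] open 0.0158 ff 30.0 j [ 0.59  0.61 -0.54  2.12  0.58  0.57  0.94]
tool shift to goal [ 0.0006 -0.0022  0.0182]
```

```bash
python3 -m jog '[[0,[0.0006,-0.0022,0],[0,0,0.003]],[0,[0.0006,-0.0022,0.003],[0,0,0.003]],[0,[0.0006,-0.0022,0.006],[0,0,0.003]],[0,[0.0006,-0.0022,0.009],[0,0,0.003]],[0,[0.0006,-0.0022,0.012],[0,0,0.003]],[0,[0.0006,-0.0022,0.015],[0,0,0.003]],[0,[0.0006,-0.0022,0.0165],[0,0,0.003]],[0,[0.0006,-0.0022,0.0165],[0,0,0.003]]]'
python3 -c "
from h import *
st([.5057,-.1713,.2625])"
```

```text
time_s: 17.92
position: [0.5048, -0.1729, 0.263]
eef_rot: [-0.413, -3.114, -0.0]
force: [0.0, -0.9, -1.6]
opening: 0.0155
finger_force: 30.0
t 17.92 pos [ 0.5048 -0.1729  0.263 ] phi 164.89 tilt [-7.e-04  2.e-04 -1.e+00] F [ 0.01 -0.94 -1.64] M [ 0.058 -0.145 -0.034] open 0.0155 ff 30.0 j [ 0.58  0.63 -0.51  2.13  0.61  0.53  0.91]
tool shift to goal [-0.0004  0.0018  0.0005]
```

```bash
python3 -m jog '[[0,[-0.0004,0.0017,0],[0,0,-0.002]],[0,[-0.0004,0.0017,0.0005],[0,0,-0.002]],[0,[-0.0004,0.0017,0.0007],[0,0,-0.002]],[0,[-0.0004,0.0017,0.0007],[0,0,-0.002]]]'
python3 -c "
from h import *
st([.5057,-.1713,.2625])"
```

```text
time_s: 18.25
position: [0.5058, -0.1713, 0.2627]
eef_rot: [-0.41, -3.115, 0.0]
force: [1.0, -0.5, -1.9]
opening: 0.0159
finger_force: 30.0
t 18.25 pos [ 0.5058 -0.1713  0.2627] phi 165.01 tilt [-0.e+00 -1.e-04 -1.e+00] F [ 0.97 -0.49 -1.87] M [ 0.065 -0.145 -0.037] open 0.0159 ff 30.0 j [ 0.57  0.63 -0.51  2.13  0.61  0.53  0.91]
tool shift to goal [0.0001 0.     0.0002]
```

Down until contact, then release.

```bash
python3 -m jog '[[0,[0,0,0.0004],[0,0,0]],[0,[0,0,0.0007],[0,0,0]],[0,[0,0,0.0007],[0,0,0]]]'
python3 -c "
from h import *
mz(3)"
```

```text
time_s: 18.5
position: [0.5058, -0.1713, 0.2625]
eef_rot: [0.41, 3.114, -0.001]
force: [-1.4, -0.3, 5.1]
opening: 0.0157
finger_force: 30.0
mean F/M [-1.722  0.139  5.202  0.146  0.196  0.023] mz [-0.004  0.036  0.036]
```

```bash
python3 -m jog '[[0.15,[0,0,-0.0004],[0,0,0]],[0.25,[0,0,-0.0004],[0,0,0]],[0.35,[0,0,-0.0004],[0,0,0]],[0.45,[0,0,-0.0004],[0,0,0]],[0.45,[0,0,-0.0004],[0,0,0]],[0.45,[0,0,-0.0004],[0,0,0]],[0.45,[0,0,-0.01],[0,0,0]],[0.45,[0,0,-0.03],[0,0,0]],[0.45,[0,0,-0.06],[0,0,0]],[0.45,[0,0,-0.09],[0,0,0]],[0.45,[0,0,-0.12],[0,0,0]],[0.45,[0,0,-0.14],[0,0,0]],[0.45,[0,0,-0.14],[0,0,0]],[0.45,[0,0,-0.14],[0,0,0]]]'
python3 - <<'E'
from m import *
st()
p=robot.snapshot("scene"); cv2.imwrite("pics/end.png",cv2.resize(p["frame"][150:350,150:470],(800,500),interpolation=cv2.INTER_CUBIC))
for m in robot.masks_of(p,"spanner"):
    k=m["mask"]; ys,xs=np.nonzero(k&(p["z_map"]>0)); w=world(p,np.c_[xs,ys]); print(round(m["p"],2),np.round(m["location"]),np.median(w,0).round(3),w.min(0).round(3),w.max(0).round(3))
E
```

```text
time_s: 19.82
position: [0.5057, -0.1714, 0.4035]
eef_rot: [0.41, 3.112, -0.001]
force: [-0.3, 0.8, -0.5]
opening: 0.042
finger_force: 0.0
t 19.82 pos [ 0.5057 -0.1714  0.4035] phi 164.97 tilt [ 0.0023 -0.0012 -1.    ] F [-0.29  0.77 -0.54] M [-0.008 -0.157 -0.042] open 0.042 ff 0.0 j [ 0.72  0.45 -0.69  2.01  0.39  0.82  1.11]
0.93 [213. 216.] [ 0.383 -0.18   0.04 ] [ 0.245 -0.196 -0.001] [ 0.401 -0.145  0.086]
0.79 [221. 316.] [ 0.646 -0.249  0.066] [ 0.528 -0.278 -0.001] [ 0.673 -0.213  0.122]
0.76 [298. 244.] [ 0.553 -0.064  0.044] [ 0.526 -0.078  0.004] [ 0.57  -0.04   0.087]
0.61 [284. 290.] [ 0.643 -0.143  0.055] [ 0.523 -0.171 -0.001] [ 0.664 -0.075  0.11 ]
0.59 [234. 240.] [ 0.517 -0.174  0.084] [ 0.483 -0.186  0.045] [ 0.534 -0.157  0.124]
```

View pics/end.png

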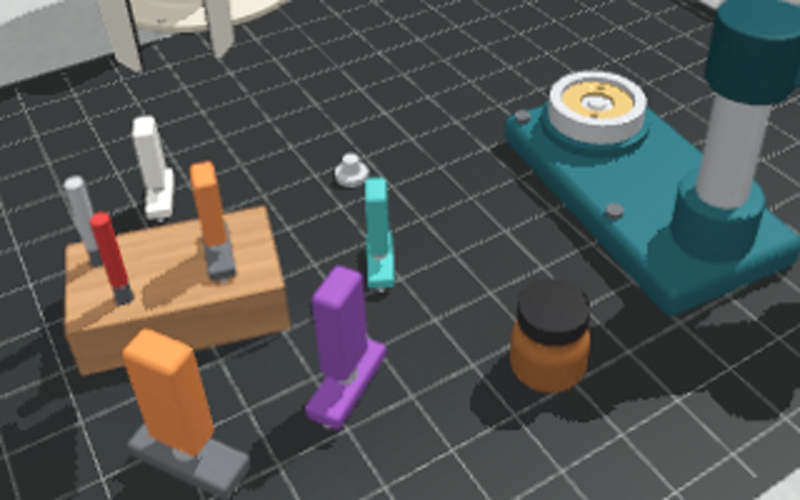

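The spanner stands upright in its slot at crop (212,220), as at the start, and nothing else has moved.

```bash
python3 -c "
from bench import robot
print(robot.close_job())"
```

```text
the job is handed in; nothing more can be done
None
```

The lock ring is home against the die and nipped up to about 0.37 N m (wrist reading), the spanner is upright in its slot, nothing else moved, and the job was handed in at about 20 s.

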